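Hook a shelf bracket into the kitchen stand and press it home

ROBOT

A 6-joint arm with a two-finger parallel gripper is mounted at the origin on the work surface. World frame = base frame: x ahead of the robot, y to its left, z up, the work surface at z = 0. Lengths are in m, angles in rad, forces in N, time in s.
With the tool pointing down it reaches from about 0.375 to 0.825 m from the base axis. Payload 5.5 kg.
Tool frame: the origin (TCP) lies on the centre line of the jaws, within the pads' length; the fingertips stand 8 mm ahead of it and the grasp point (between the pads) lies 11 mm behind it; z points along the fingers, y is the line along which they close (so a half turn about z gives the same grasp; the last joint's range is limited). The gripper opens to 85 mm and grips with 20 to 120 N. Pads are 22 mm wide; open, the fingers measure 114 mm over their backs; the gripper's body (76 mm by 85 mm) begins 54 mm behind the grasp point. The pads swing forward as they close: fully open they stand 13 mm farther back than shut.
Start: joints at [1.204, 0.314, -0.047, 1.21, 0, 1.571], TCP at [0.215, 0.56, 0.239] pointing down, gripper open.
Joint ranges: [-2.67, 2.67], [-0.69, 1.73], [-1.03, 1.25], [-2.08, 2.16], [-1.42, 1.45], [-3.14, 3.14]. Speed limits (rad/s): [2.39, 2.39, 3.01, 3.14, 3.14, 3.14].

INTERFACE

Orientations are given as a unit quaternion [w, x, y, z].
In Python, from rig import arm gives the robot as it stands. The module is installed in compiled form; this text tells all that it offers.
- The arm moves only by the tool jog_arm, never from a script. Its argument "increments" is a list of rows, each a list of 3 entries, a list of its own where there are three numbers: the turn, a rotation vector about the tool's x, y, z in rad, then the shift along the tool's x, y, z in cm, then the finger opening in cm, from 0 to 8.54. A call has 1 to 12 rows; each row shifts and turns the commanded pose from where the row before left it, along the tool's axes as they then stand; what a row does not reach is not made up. A row lasts 1/12 s, in which the tool goes at most 41.7 mm and 7.16 degrees, less where a joint would pass 70% of its speed; a pose out of reach is approached as far as the arm can. A call is refused whole if a number of a shift passes 4.17 or a number of a turn 0.125, either way. A call with a gripper value outside its range is refused whole. The fingers move at their own pace and stop on an object; the grip force is fixed at half the most. Time passes only in rows, so rows that do not move let the fingers close. It gives the time, the measured TCP pose, the force, the opening and the grip force at its end, in the units of the state.
- arm.get_state(): the state, without advancing time (a new reading comes with each control period).
- arm.read_camera(name): name is "scene" or "top" or "wrist"; returns a dict with "frame" (420x560x3 uint8, red, green, blue), "range_z" (420x560 float32, m along the optical axis (not along the pixel's ray), 0 where there is no reading), "camera_matrix" (3x3 intrinsics, pixels), "R" (3x3) and "t" (3): a world point X has camera coordinates R X + t; the wrist camera has in their place "T_tool_cam" (4x4, takes a point from camera to tool coordinates, whose origin is the TCP and whose axes are the flange's). Camera axes: x right, y down, z forward; pixel columns grow to the right and rows downward; lengths in m; the calibration is good to about 2 mm. A picture is of the moment at which its call begins: read the wrist's pose just before it.
- arm.job_done(): hands the job in; it is judged then, once.
Trained networks look in a picture, given as the dict that the camera call returned (one of the last four; its "shot" number tells which), for a name from the list of things; names that differ only in an ending like _2 or _b are one class to them, and where a whole thing is asked for, a point or a joint stands for the part that bears it (a point fixed in the world has none). Each returns a list of dicts, best first, with "p" (0 to 1); they miss things now and then, are a little off and sometimes report something else, mostly with a low value. They report only what shows in the picture. A call takes as long as a camera call. They do not tell look-alikes from the thing itself.
- arm.boxes_of(picture, query): "position" ([column, row] in pixels, amid what is visible of it).
- arm.masks_of(picture, query): "mask" (420x560 bool, what is visible of it) and "position" ([column, row] in pixels, amid what is visible of it).
- arm.tip_of(picture, query): "position" ([column, row] in pixels: a listed point, or the origin of a listed thing).
The state is a dict: "time_s": time; "joints": joint angles; "dq": joint speeds; "joint_torque": joint torques, N m; "tool_pos": TCP position; "tcp_rot": TCP orientation; "ft_force": force on the tool from outside, world axes, zero at the start; "moment": the same for the moment, N m; "opening": finger opening in m; "grip_force": force on a finger pad.
Only numpy, scipy, OpenCV 4.12 (cv2) and the standard library are available. Lean on these libraries where they do the work, as an engineer would, in place of code of your own. Each camera call takes 0.05 s, during which the arm holds its last target. There are 200 camera calls.

TASK

Fit the white shelf bracket to the slotted grey stand on the counter: put its two hooks through the two slots, let them drop behind the face, then press it down firmly (the orange pad is the place to push) until the red catch springs out over the bracket's back plate and locks it. Leave the bowl, mug and jar where they are, and let go of everything.

Things in the scene. Friction and masses are not known exactly. Their poses are not given: they have to be found in the camera images.
- bracket_rib (a point): All sizes in mm. Grip point of the loose white steel bracket (0.3-0.5 kg), in its upright rib. x along the bracket to its hooks, y across, z up. Rib 14 thick (grip across y), its top 18 above this point, clear from 51 behind to 57 ahead. It stands on its shelf plate (160 x 90 x 5), underside 32 below this point. Rear face of its back plate 95 ahead (+x).
- bracket_back (a point): Middle of the top edge of the bracket's rear face, 95 above its underside; axes as bracket_rib, +x points out of the face. Back plate 86 wide, 6 thick.
- bracket_hooks (a point): Point on the rear face, 19 below bracket_back, midway between the two steel hooks (at y -25 and +25, each 16 wide; axes as bracket_rib). Each has a neck 12 high, centred at this height, reaching 13 out, and a tongue at its end that hangs to 30 below this point, with a 7 gap between tongue and rear face.
- bracket_pad (a point): Centre of the top of the bracket's orange press pad (34 along x, 44 wide), 10 below bracket_back and 23 in front of the rear face. Press here, near the stand: pressing far out on the bracket binds the hooks. Full travel takes about 6 to 15 N here.
- stand_seat (a point): Point on the front face of the fixed grey-green stand where bracket_back comes when locked (within 3), 205 above the counter. +x points into the face (the way the hooks go in), y across, z up, parallel to the bracket's when fitted. Face 90 wide, 5 thick, slippery, hollow behind, its top 40 above this point. A foot plate 12 thick lies on the counter to 130 in front of the face.
- stand_slots (a point): On the stand's face 6.5 below stand_seat: mid-height of the two slots, at y -25 and +25 (axes as stand_seat), each 24 wide, 47 high. The hooks pass straight in (level, +x) with bracket_back 20 to 29 above stand_seat, best 25. Lowered to 12 above it, the bracket rests on the shoe, tongues 7 down behind the face, and hangs by itself. Pressed, it stops at 5 below stand_seat.
- shoe_top (a point): Top centre of the black sprung shoe, 18 out of the stand's face, 44 wide, under the bracket's place. Up: 122 above the counter. It sinks as the bracket is pressed (6 N to start, 8.5 N at 17 mm) and on release lifts the bracket against the catch.
- catch (a joint): Red sprung catch in the stand's face, 20 wide, from stand_seat's height to 13 above it. In m: 0 = out (9 mm proud), 0.009 = pushed flush, as the back plate does when the hooks enter (1.5 to 2.5 N; it stays part out, 3 to 9 mm in, while the bracket hangs). It springs out over the back plate when bracket_back is pressed to just below stand_seat.
- bowl: Lime green bowl, 130 across, 55 tall, origin under its centre. Leave alone.
- mug: White mug, 76 across plus handle, 90 tall, origin under its centre. Leave alone.
- jar: Amber jar with a steel cap, 64 across, 110 tall, origin under its centre. Leave alone.
There are look-alikes about, which are no part of the job. Of the things like the part that bears bracket_rib, leave any that is brown; of the rest the larger one is meant.

How it is judged:
By the outcome, as a careful person would: the job done as asked, in the order asked, and still so for the second after the job is handed in, with the robot touching nothing.
It also fails if it takes over 58 s, if anything falls off the work surface, if the arm or the gripper's body presses on something with over 40 N, if the wrist force passes 120 N, or if a joint passes its speed limit or range.

## Working session

There is one attempt and no reset: what is moved stays moved. The work goes in short steps, Python scripts to look and compute and a tool call to move; the robot and the scene stay as the last step left them, time stands still between calls to the robot, and variables do not carry over. Pictures are saved under pics/ and viewed, at most 10 in all, crops included, and the job is handed in when it is done.

Besides the shell and the picture viewer there is one more tool, called after "Request:" as a command line: name --argument value ..., lists and objects as JSON in quotes. jog_arm: Moves the arm, as the interface text tells. Its arguments: {"type":"object","properties":{"increments":{"type":"array","items":{"type":"array"}}},"required":["increments"]}

```bash
mkdir -p pics
cat > h.py <<'E'
import numpy as np, cv2
from rig import arm
from scipy.spatial.transform import Rotation as Rn
def rot(q): return Rn.from_quat([q[1],q[2],q[3],q[0]]).as_matrix()
def world(p,uv,st=None,z=None):
    u,v=int(round(uv[0])),int(round(uv[1])); d=p["range_z"][max(v-1,0):v+2,max(u-1,0):u+2]; d=d[d>0]
    d=np.median(d) if z is None else z
    c=np.linalg.inv(p["camera_matrix"])@np.array([uv[0],uv[1],1])*d
    if "R" in p: return p["R"].T@(c-p["t"])
    T=p["T_tool_cam"]; return rot(st["tcp_rot"])@(T[:3,:3]@c+T[:3,3])+np.array(st["tool_pos"])
def cloud(p,mask,st=None):
    v,u=np.nonzero(mask&(p["range_z"]>0)); d=p["range_z"][v,u]
    c=(np.linalg.inv(p["camera_matrix"])@np.stack([u,v,np.ones_like(u)]))*d
    if "R" in p: return (p["R"].T@(c-p["t"][:,None])).T
    T=p["T_tool_cam"]; return (rot(st["tcp_rot"])@(T[:3,:3]@c+T[:3,3:4])).T+np.array(st["tool_pos"])
def save(p,n): cv2.imwrite("pics/"+n,p["frame"][:,:,::-1])
E
python3 - <<'E'
from h import *
np.set_printoptions(precision=3,suppress=True)
s=arm.get_state();print(s["tool_pos"],s["tcp_rot"],s["joints"],s["time_s"])
ims=[]
for n in ["scene","top"]:
    p=arm.read_camera(n);save(p,n+"1.png")
    for q in ["bracket_rib","bracket_back","bracket_pad","stand_seat","stand_slots","shoe_top","catch","bowl","mug","jar"]:
        for r in arm.tip_of(p,q)[:3]:
            try:w=world(p,r["position"])
            except Exception:w=None
            print(n,q,round(r["p"],2),np.round(r["position"]),w)
E
```

```text
[0.215 0.56  0.238] [-0.     0.182  0.983 -0.001] [ 1.204  0.314 -0.048  1.21   0.     1.571] 0.0
scene bracket_rib 0.75 [245. 279.] [ 0.528 -0.166  0.049]
scene bracket_rib 0.73 [262. 349.] [ 0.669 -0.328  0.05 ]
scene bracket_rib 0.58 [200. 324.] [ 0.486 -0.332  0.034]
scene bracket_back 0.95 [214. 261.] [ 0.428 -0.165  0.074]
scene bracket_back 0.86 [167. 326.] [ 0.431 -0.389  0.074]
scene bracket_back 0.78 [285. 363.] [ 0.742 -0.348  0.085]
scene bracket_pad 0.91 [179. 327.] [ 0.456 -0.377  0.066]
scene bracket_pad 0.89 [224. 265.] [ 0.467 -0.171  0.085]
scene bracket_pad 0.68 [277. 363.] [ 0.726 -0.356  0.086]
scene stand_seat 0.79 [319. 170.] [0.595 0.185 0.21 ]
scene stand_slots 0.86 [320. 173.] [0.591 0.205 0.181]
scene shoe_top 0.59 [321. 189.] [0.602 0.197 0.121]Traceback (most recent call last):
  File "<stdin>", line 8, in <module>
ValueError: it knows: bowl, bracket_back, bracket_hooks, bracket_pad, bracket_rib, jar, mug, shoe_top, stand_seat, stand_slots
```

View pics/scene1.png

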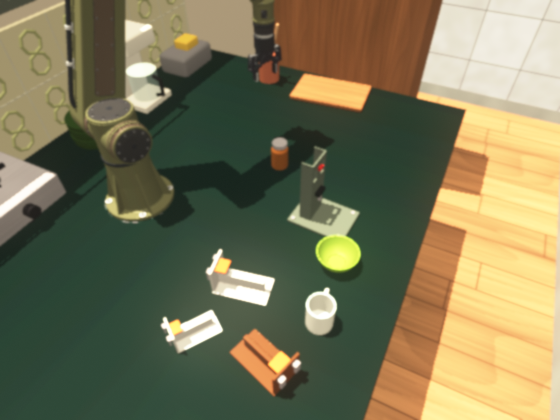

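Run:
```python
from h import *
np.set_printoptions(precision=3,suppress=True)
p=arm.read_camera("top");save(p,"top1.png")
print(p["R"],p["t"])
for q in ["bracket_rib","bracket_back","bracket_pad","stand_seat","stand_slots","shoe_top","bowl","mug","jar"]:
        for r in arm.tip_of(p,q)[:3]:
            try:w=world(p,r["position"])
            except Exception:w=None
            print(q,round(r["p"],2),np.round(r["position"]),w)
```

```text
[[-0.002 -1.     0.002]
 [-0.989  0.001 -0.145]
 [ 0.145 -0.002 -0.989]] [0.025 0.569 1.103]
bracket_rib 0.82 [410. 244.] [ 0.48  -0.326  0.037]
bracket_rib 0.81 [409. 178.] [ 0.666 -0.33   0.048]
bracket_rib 0.58 [347. 225.] [ 0.536 -0.153  0.029]
bracket_back 0.9 [440. 257.] [ 0.442 -0.396  0.072]
bracket_back 0.9 [424. 145.] [ 0.751 -0.361  0.09 ]
bracket_back 0.59 [363. 258.] [ 0.439 -0.182  0.093]
bracket_pad 0.96 [357. 252.] [ 0.456 -0.169  0.084]
bracket_pad 0.82 [431. 259.] [ 0.436 -0.374  0.066]
bracket_pad 0.82 [418. 154.] [ 0.729 -0.348  0.083]
stand_seat 0.57 [213. 189.] [0.602 0.199 0.214]
stand_slots 0.6 [216. 192.] [0.589 0.186 0.243]
bowl 0.78 [281. 163.] [0.725 0.037 0.003]
mug 0.93 [352. 156.] [ 0.723 -0.163  0.08 ]
jar 0.72 [162. 286.] [0.367 0.35  0.089]
```

View pics/top1.png

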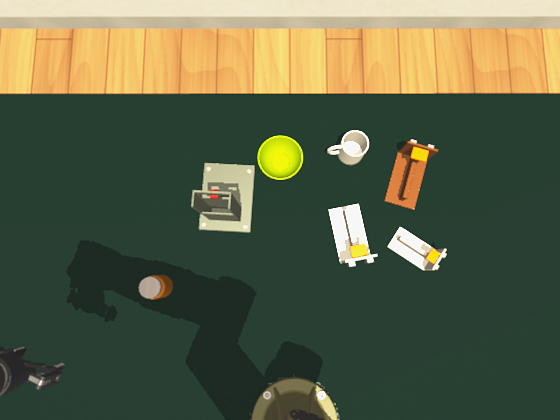

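Candidates for the bracket (top view): large white (352,238), small white (418,250), brown (410,178). By the description, I choose the large white one; next, close crops of it and of the stand.

Run:
```python
from h import *
np.set_printoptions(precision=3,suppress=True)
p=arm.read_camera("top");s=arm.read_camera("scene")
a=cv2.resize(s["frame"][140:240,265:385],(480,400),interpolation=cv2.INTER_CUBIC)
b=cv2.resize(p["frame"][190:280,320:400],(320,360),interpolation=cv2.INTER_CUBIC)
c=cv2.resize(p["frame"][150:245,180:265],(320,358),interpolation=cv2.INTER_CUBIC)
o=np.zeros((400,800,3),np.uint8);o[:400,:480]=a;o[:360,480:]=b
save({"frame":o},"crop1.png")
print("scene cam",-s["R"].T@s["t"])
m=np.zeros((420,560),bool);m[140:240,265:385]=1
A=cloud(s,m);m[:]=0;m[150:245,180:265]=1
B=cloud(p,m)
for nm,P in (("s",A),("t",B)):
    Q=P[(P[:,2]>.03)&(P[:,0]>.45)&(P[:,1]>.1)&(P[:,1]<.3)]
    print(nm,len(Q)); 
    for z in (.04,.08,.12,.16,.2,.235):
        q=Q[abs(Q[:,2]-z)<.02]; 
        if len(q)>5: print(z,len(q),np.percentile(q[:,:2],[3,50,97],axis=0).ravel())
    F=P[(P[:,2]>.006)&(P[:,2]<.02)&(P[:,0]>.45)&(P[:,1]>.08)]
    if len(F)>20: r=cv2.minAreaRect((F[:,:2]*1000).astype(np.float32));print("foot",r,cv2.boxPoints(r))
m[:]=0;m[190:280,320:400]=1
C=cloud(p,m);F=C[(C[:,2]>.002)&(C[:,2]<.012)&(C[:,0]>.4)]
r=cv2.minAreaRect((F[:,:2]*1000).astype(np.float32));print("shelf",r,cv2.boxPoints(r))
F=C[C[:,2]>.04];
print("top",F[:,2].max());F=C[(C[:,2]>.085)]; print(len(F),F.mean(0)); r=cv2.minAreaRect((F[:,:2]*1000).astype(np.float32));print(r)
F=C[(C[:,2]>.042)&(C[:,2]<.058)];print(len(F)); print(cv2.minAreaRect((F[:,:2]*1000).astype(np.float32)))
```

```text
scene cam [ 0.915 -0.707  1.02 ]
s 1301
0.04 132 [0.554 0.101 0.589 0.154 0.729 0.235]
0.08 164 [0.551 0.149 0.583 0.154 0.604 0.195]
0.12 267 [0.554 0.15  0.591 0.172 0.611 0.237]
0.16 226 [0.553 0.149 0.589 0.155 0.595 0.236]
0.2 253 [0.552 0.149 0.58  0.157 0.601 0.241]
0.235 303 [0.554 0.149 0.582 0.186 0.597 0.24 ]
foot ((611.2261962890625, 373.4612731933594), (317.9461975097656, 564.3433227539062), 3.872544765472412) [[433.559 644.252]
 [471.673  81.197]
 [788.893 102.67 ]
 [750.779 665.725]]
t 1109
0.04 109 [0.551 0.101 0.574 0.201 0.727 0.238]
0.08 157 [0.551 0.151 0.571 0.203 0.589 0.238]
0.12 219 [0.551 0.151 0.573 0.198 0.603 0.238]
0.16 211 [0.551 0.151 0.582 0.208 0.592 0.239]
0.2 156 [0.551 0.151 0.581 0.198 0.599 0.239]
0.235 307 [0.555 0.151 0.586 0.197 0.598 0.241]
foot ((633.313232421875, 197.07632446289062), (183.78346252441406, 236.33279418945312), 78.96422576904297) [[499.742 129.504]
 [731.704  84.264]
 [766.885 264.649]
 [534.922 309.888]]
shelf ((521.030517578125, -194.11361694335938), (233.299072265625, 244.8849334716797), 89.21331787109375) [[ 396.998 -309.071]
 [ 641.86  -312.433]
 [ 645.063  -79.156]
 [ 400.201  -75.794]]
top 0.09877438713744169
131 [ 0.449 -0.175  0.091]
((457.14532470703125, -174.95640563964844), (38.58406066894531, 86.66659545898438), 11.157179832458496)
206
((498.38201904296875, -148.33056640625), (158.6486358642578, 60.14051055908203), 15.680577278137207)
```

View pics/crop1.png

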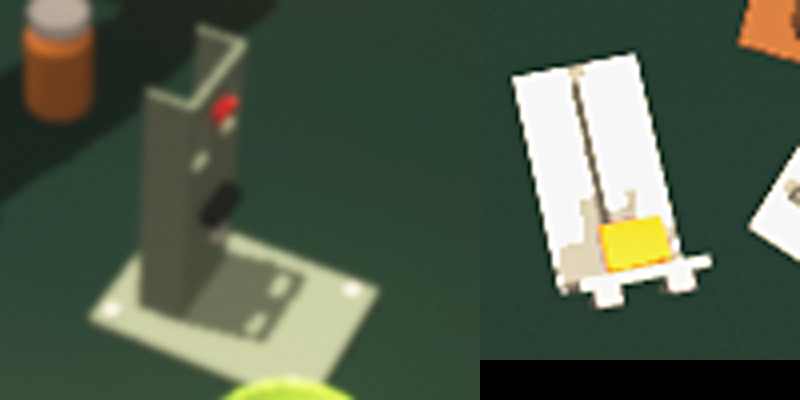

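Crop: stand's face, with red catch at (225,108) and black shoe at (220,205), faces world +x. The bracket is the large white one, its two hooks at (610,295) and (680,280), toward the robot. Approaching to hover.

Request:
jog_arm --increments '[[[0,0,0],[-2.76,-2.79,0],8.5],[[0,0,0],[-2.76,-2.79,0],8.5],[[0,0,0],[-2.76,-2.79,0],8.5],[[0,0,0],[-2.76,-2.79,0],8.5],[[0,0,0],[-2.76,-2.79,0],8.5],[[0,0,0],[-2.76,-2.79,0],8.5],[[0,0,0],[-2.76,-2.79,0],8.5],[[0,0,0],[-2.76,-2.79,0],8.5],[[0,0,0],[-2.76,-2.79,0],8.5],[[0,0,0],[-2.76,-2.79,0],8.5],[[0,0,0],[-2.76,-2.79,0],8.5],[[0,0,0],[-2.76,-2.79,0],8.5]]'

```text
time_s: 1.95
tool_pos: [0.4047, 0.127, 0.2397]
tcp_rot: [0.0, 0.182, 0.983, 0.0]
ft_force: [0.4, 0.4, -0.5]
opening: 0.0851
grip_force: 0.0
```

Request:
jog_arm --increments '[[[0,0,0],[-2.76,-2.79,0],8.5],[[0,0,0],[-2.76,-2.79,0],8.5],[[0,0,0],[-2.76,-2.79,0],8.5],[[0,0,0],[-2.76,-2.79,0],8.5],[[0,0,0],[-2.76,-2.79,0],8.5],[[0,0,0],[-2.76,-2.79,0],8.5],[[0,0,0],[-2.76,-2.79,0],8.5],[[0,0,-0.112],[-2.76,-2.79,0],8.5],[[0,0,-0.112],[0,0,0],8.5],[[0,0,-0.112],[0,0,0],8.5],[[0,0,-0.112],[0,0,0],8.5],[[0,0,-0.112],[0,0,0],8.5]]'

```text
time_s: 2.95
tool_pos: [0.5303, -0.1593, 0.2391]
tcp_rot: [-0.0, -0.099, 0.995, 0.0]
ft_force: [-1.1, 0.1, -0.1]
opening: 0.0848
grip_force: 0.0
```

Run:
```python
from h import *
np.set_printoptions(precision=4,suppress=True)
s=arm.get_state();print(s["tool_pos"],s["joints"],s["time_s"],s["ft_force"]);print(rot(s["tcp_rot"]))
p=arm.read_camera("wrist");save(p,"w1.png");print(p["T_tool_cam"])
for q in ["bracket_rib","bracket_back","bracket_pad","bracket_hooks"]:
    for r in arm.tip_of(p,q)[:2]:
        print(q,r["p"],r["position"],world(p,r["position"],s))
C=cloud(p,np.ones((420,560),bool),s)
C=C[(C[:,0]>.38)&(C[:,0]<.65)&(C[:,1]>-.29)&(C[:,1]<-.08)]
for lo,hi in ((.0035,.012),(.042,.06),(.075,.092),(.092,.105)):
    F=C[(C[:,2]>lo)&(C[:,2]<hi)]
    if len(F)>10: print(lo,len(F),np.median(F[:,2]),cv2.minAreaRect((F[:,:2]*1000).astype(np.float32)))
```

```text
[ 0.5303 -0.1593  0.2391] [-0.2918  0.2267 -0.1618  1.1825  0.0001 -0.4896] 2.95 [-1.0884  0.1374 -0.0679]
[[-0.9805 -0.1966 -0.0003]
 [-0.1966  0.9805  0.0001]
 [ 0.0003  0.0002 -1.    ]]
[[ 0.     -0.9466 -0.3225  0.0828]
 [ 1.      0.     -0.     -0.0003]
 [ 0.0001 -0.3225  0.9466 -0.1348]
 [ 0.      0.      0.      1.    ]]
bracket_rib 0.92 [128.1, 104.3] [ 0.478  -0.33    0.0394]
bracket_rib 0.76 [124.7, 257.4] [ 0.6495 -0.3221  0.0504]
bracket_back 0.74 [31.5, 38.6] [ 0.4341 -0.4525  0.0007]
bracket_back 0.7 [282.0, 91.4] [ 0.4331 -0.1773  0.0013]
bracket_pad 0.84 [60.5, 57.9] [ 0.4476 -0.3786  0.0671]
bracket_pad 0.76 [277.0, 119.2] [ 0.4605 -0.1768  0.0855]
bracket_hooks 0.83 [78.5, 337.6] [ 0.5318 -0.2261  0.2928]
bracket_hooks 0.78 [46.6, 41.3] [ 0.4365 -0.3888  0.0693]
0.0035 6989 0.005459486787992601 ((543.9857177734375, -210.8111572265625), (180.73609924316406, 194.43096923828125), 10.949362754821777)
0.042 1155 0.05034352298765374 ((505.438720703125, -171.01329040527344), (156.07691955566406, 34.269046783447266), 7.138528347015381)
0.075 2535 0.08495497720257122 ((452.2430419921875, -175.81211853027344), (53.209808349609375, 84.23454284667969), 11.360742568969727)
0.092 705 0.09534138586482166 ((441.8716735839844, -177.74513244628906), (4.892895698547363, 85.57775115966797), 11.350381851196289)
```

View pics/w1.png

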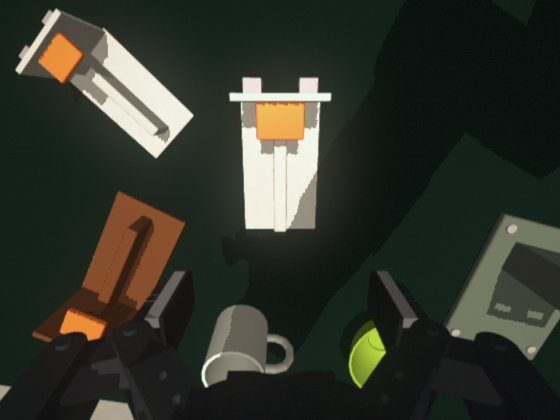

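The wrist view shows the large white bracket upright and aligned at (280,160), with the small white (100,80) and brown (110,260) look-alikes left aside. Descending onto the rib and gripping.

Request:
jog_arm --increments '[[[0,0,0],[0.8,-0.04,3.0],6],[[0,0,0],[0,0,4.0],6],[[0,0,0],[0,0,4.0],6],[[0,0,0],[0,0,4.0],5],[[0,0,0],[0,0,3.0],5],[[0,0,0],[0,0,2.5],5],[[0,0,0],[0,0,1.3],5],[[0,0,0],[0,0,0],4],[[0,0,0],[0,0,0],2.5]]'

```text
time_s: 3.95
tool_pos: [0.522, -0.1604, 0.0209]
tcp_rot: [-0.001, -0.096, 0.995, 0.0]
ft_force: [0.4, 0.2, 0.2]
opening: 0.0289
grip_force: 0.0
```

Request:
jog_arm --increments '[[[0,0,0],[0,0,0],0.5],[[0,0,0],[0,0,0],0.5],[[0,0,0],[0,0,0],0.5],[[0,0,0],[0,0,0],0.5],[[0,0,0],[0,0,0],0.5],[[0,0,0],[0,0,0],0.5],[[0,0,0],[0,0,0],0.5],[[0,0,0],[0,0,0],0.5]]'

```text
time_s: 4.62
tool_pos: [0.5239, -0.1611, 0.0227]
tcp_rot: [0.001, -0.096, 0.995, -0.001]
ft_force: [-0.4, 0.1, 6.9]
opening: 0.0135
grip_force: 59.5
```

Request:
jog_arm --increments '[[[0,0,0],[0,0,-0.5],0.5],[[0,0,0],[0,0,-1.0],0.5],[[0,0,0],[0,0,-2.0],0.5],[[0,0,0],[0,0,-3.0],0.5],[[0,0,0],[0,0,-3.0],0.5],[[0,0,0],[0,0,-3.0],0.5],[[0,0,0],[0,0,-3.0],0.5],[[0,0,0],[0,0,-3.0],0.5],[[0,0,0],[0,0,-2.5],0.5],[[0,0,0],[0,0,-1],0.5],[[0,0,0],[0,0,0],0.5],[[0,0,0],[0,0,0],0.5]]'

```text
time_s: 5.62
tool_pos: [0.5223, -0.1606, 0.2407]
tcp_rot: [-0.0, -0.096, 0.995, 0.0]
ft_force: [0.1, -0.2, -4.0]
opening: 0.0132
grip_force: 58.8
```

Run:
```python
from h import *
np.set_printoptions(precision=4,suppress=True)
s=arm.get_state();R=rot(s["tcp_rot"]);print(s["tool_pos"],s["joints"],s["ft_force"],s["moment"]);print(R)
p=arm.read_camera("wrist");save(p,"w2.png")
C=(cloud(p,np.ones((420,560),bool),s)-s["tool_pos"])@R   # tool frame
print("tool frame")
m=(abs(C[:,1])<.06)&(C[:,0]>-.1)&(C[:,0]<.15)&(C[:,2]>-.09)&(C[:,2]<.06)
C=C[m]
for lo,hi in ((-.08,-.06),(-.06,-.052),(-.052,-.047),(-.047,-.035),(.01,.03),(.03,.05)):
    F=C[(C[:,2]>lo)&(C[:,2]<hi)]
    if len(F)>10: print(lo,len(F),np.median(F[:,2]),cv2.minAreaRect((F[:,:2]*1000).astype(np.float32)))
# pad plane
F=C[(C[:,0]>.048)&(C[:,0]<.072)&(abs(C[:,1])<.018)&(C[:,2]<-.03)];A=np.c_[F[:,:2],np.ones(len(F))]
print("pad z=ax+by+c",np.linalg.lstsq(A,F[:,2],rcond=None)[0],len(F))
F=C[(C[:,2]>.015)&(C[:,0]<-.015)];
if len(F)>20:
    A=np.c_[F[:,:2],np.ones(len(F))];print("shelf",np.linalg.lstsq(A,F[:,2],rcond=None)[0],len(F))
# stand face
for n in("scene","top"):
    q=arm.read_camera(n);P=cloud(q,np.ones((420,560),bool))
    P=P[(P[:,2]>.20)&(P[:,2]<.26)&(P[:,0]>.5)&(P[:,0]<.65)&(P[:,1]>.1)&(P[:,1]<.3)]
    print(n,len(P),P[:,2].max())
    T=P[P[:,2]>.238];print("topedge",len(T),cv2.minAreaRect((T[:,:2]*1000).astype(np.float32)))
    F=P[(P[:,0]>.588)&(P[:,2]>.2)&(P[:,1]>.155)&(P[:,1]<.235)];a=np.polyfit(F[:,1],F[:,0],1);print("x(y)",a,np.polyval(a,.195),len(F))
    r=arm.masks_of(q,"shoe_top")
```

```text
[ 0.5223 -0.1606  0.2407] [-0.2983  0.2124 -0.1762  1.1825  0.0001 -0.4915] [ 0.0684 -0.2456 -3.9696] [ 0.0494 -0.1301 -0.0047]
[[-0.9814 -0.192  -0.0003]
 [-0.192   0.9814  0.0002]
 [ 0.0003  0.0002 -1.    ]]
tool frame
-0.08 61411 -0.06621710245142408 ((43.52336502075195, 0.00925445556640625), (119.93050384521484, 112.45874786376953), 89.97200775146484)
-0.06 11641 -0.05892251118561938 ((43.547454833984375, -0.65740966796875), (100.26822662353516, 113.41315460205078), 89.7684097290039)
-0.052 4867 -0.04894867176518949 ((43.557838439941406, -1.0635871887207031), (90.33271026611328, 113.59191131591797), 89.1182861328125)
-0.047 4593 -0.04267463200169046 ((43.775482177734375, -0.3030052185058594), (85.25381469726562, 112.5284652709961), 89.82938385009766)
0.01 5252 0.017335883268881885 ((2.2059860229492188, -0.3475227355957031), (90.23400115966797, 152.1716766357422), 89.77874755859375)
pad z=ax+by+c [-0.0008  0.0009 -0.0625] 13492
shelf [-0.0002 -0.0006  0.0173] 1587
scene 404 0.2489804430084616
topedge 110 ((573.607421875, 196.26351928710938), (95.01181030273438, 40.97208023071289), 86.09046173095703)
x(y) [0.0409 0.5854] 0.5933551872793238 135
top 352 0.2485931051314555
topedge 166 ((572.8677368164062, 196.63333129882812), (90.76547241210938, 39.75058364868164), 86.69537353515625)
x(y) [0.0082 0.5896] 0.5911675928412164 111
```

View pics/w2.png

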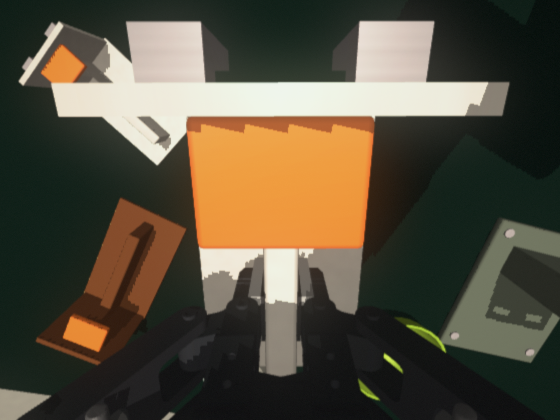

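Wrist view: bracket held level and straight between the fingers (280,290), hooks at (165,50) and (395,50). Carrying it to a staging pose in front of the stand.

Request:
jog_arm --increments '[[[0,0,0.08],[0,0,-0.2],0.5],[[0,0,0.08],[0,0,-0.4],0.5],[[0,0,0.08],[-1.0,0,-0.4],0.5],[[0,0,0],[-2.4,0.8,0],0.5],[[0,0,0],[-2.7,1.0,0],0.5],[[0,0,0],[-2.7,1.0,0],0.5],[[0,0,0],[-2.7,1.0,0],0.5],[[0,0,0],[-2.7,1.0,0],0.5],[[0,0,0],[-2.7,1.0,0],0.5],[[0,0,0],[-1.8,1.0,0],0.5],[[0,0,0],[-1.0,1.5,0],0.5],[[0,0,0],[0,2.0,0],0.5]]'

```text
time_s: 6.87
tool_pos: [0.7257, -0.0666, 0.2484]
tcp_rot: [-0.001, 0.024, 1.0, -0.0]
ft_force: [-0.2, 0.1, -3.6]
opening: 0.0133
grip_force: 58.6
```

Request:
jog_arm --increments '[[[0,0,0],[0,2.6,0],0.5],[[0,0,0],[0.1,2.7,0],0.5],[[0,0,0],[0.1,2.7,0],0.5],[[0,0,0],[0.1,2.7,0],0.5],[[0,0,0],[0.1,2.7,0],0.5],[[0,0,0],[0.1,2.7,0],0.5],[[0,0,0],[0.1,2.7,0],0.5],[[0,0,0],[0.1,2.2,0],0.5],[[0,0,0],[0,1.5,0],0.5],[[0,0,0],[0,1.0,0],0.5],[[0,0,0],[0,0,0],0.5],[[0,0,0],[0,0,0],0.5]]'

```text
time_s: 7.87
tool_pos: [0.7282, 0.1683, 0.2506]
tcp_rot: [-0.0, 0.023, 1.0, -0.001]
ft_force: [-1.0, -0.4, -3.0]
opening: 0.013
grip_force: 58.7
```

Run:
```python
from h import *
np.set_printoptions(precision=4,suppress=True)
s=arm.get_state();R=rot(s["tcp_rot"]);print(s["tool_pos"],s["joints"],s["ft_force"],s["time_s"]);print(R)
p=arm.read_camera("wrist");save(p,"w3.png")
W=cloud(p,np.ones((420,560),bool),s);C=(W-s["tool_pos"])@R
F=C[(C[:,2]>-.078)&(C[:,2]<-.0695)&(C[:,0]>.07)&(C[:,0]<.095)&(abs(C[:,1])<.06)]
print("plate top tool",len(F),np.median(F[:,2]),cv2.minAreaRect((F[:,:2]*1000).astype(np.float32)))
T=W[(W[:,2]>.235)&(W[:,2]<.255)&(W[:,0]>.53)&(W[:,0]<.605)&(W[:,1]>.13)&(W[:,1]<.26)]
print("stand top",len(T),np.median(T[:,2]),cv2.minAreaRect((T[:,:2]*1000).astype(np.float32)))
for q in["stand_seat","stand_slots","shoe_top"]:
    for r in arm.tip_of(p,q)[:1]: print(q,r["p"],r["position"],world(p,r["position"],s))
for n in("scene","top"):
    q=arm.read_camera(n)
    if n=="scene": save(q,"s3.png")
    P=cloud(q,np.ones((420,560),bool))
    F=P[(P[:,2]>.008)&(P[:,2]<.016)&(P[:,0]>.48)&(P[:,0]<.75)&(P[:,1]>.1)&(P[:,1]<.29)]
    print(n,len(F),cv2.minAreaRect((F[:,:2]*1000).astype(np.float32)))
    T=P[(P[:,2]>.238)&(P[:,2]<.252)&(P[:,0]>.5)&(P[:,0]<.605)&(P[:,1]>.13)&(P[:,1]<.26)]
    print(len(T),cv2.minAreaRect((T[:,:2]*1000).astype(np.float32)))
    # red catch
    f=q["frame"].astype(int);m=(f[:,:,0]>150)&(f[:,:,1]<70)&(f[:,:,2]<70)
    K=cloud(q,m);K=K[(K[:,2]>.18)&(abs(K[:,1]-.195)<.05)&(K[:,0]<.64)];print("catch",len(K),np.median(K,0) if len(K) else "")
```

```text
[0.7282 0.1683 0.2506] [ 0.2276  0.6144  0.4367  1.3941 -0.0009  0.2742] [-0.9921 -0.4111 -2.9512] 7.8667
[[-0.9989  0.0466 -0.0008]
 [ 0.0466  0.9989 -0.0011]
 [ 0.0007 -0.0011 -1.    ]]
plate top tool 15108 -0.07246233059330184 ((83.90998077392578, -0.4038848876953125), (6.1108880043029785, 87.84093475341797), 0.005113588180392981)
stand top 0 nan ((0.0, 0.0), (0.0, 0.0), 0.0)
shoe_top 0.96 [308.0, 47.4] [0.6037 0.1949 0.1223]
scene 1373 ((623.0158081054688, 192.07659912109375), (154.89730834960938, 200.34112548828125), 86.92337799072266)
115 ((574.3596801757812, 195.85589599609375), (93.40685272216797, 40.777748107910156), 86.8216552734375)
catch 17 [0.5971 0.195  0.2179]
top 0 ((0.0, 0.0), (0.0, 0.0), 0.0)
0 ((0.0, 0.0), (0.0, 0.0), 0.0)
catch 0
  return _methods._mean(a, axis=axis, dtype=dtype,
  ret = ret.dtype.type(ret / rcount)
```

View pics/w3.png

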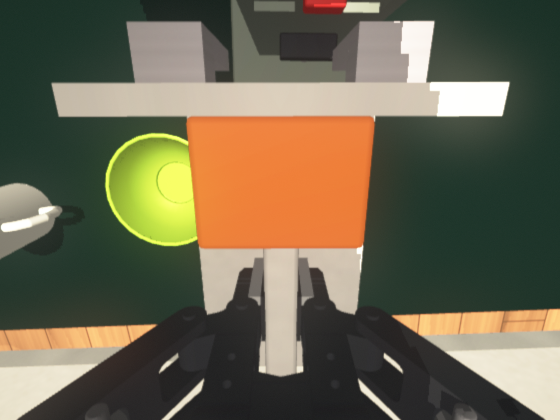

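Wrist view: bowl (165,190) clear, stand face at top with shoe (308,47) and catch (325,5), nearly parallel to the bracket plate. Fitting the face plane precisely.

Run:
```python
from h import *
np.set_printoptions(precision=4,suppress=True)
s=arm.get_state();R=rot(s["tcp_rot"])
p=arm.read_camera("wrist")
W=cloud(p,np.ones((420,560),bool),s).reshape(-1,3)
f=p["frame"]
F=W[(W[:,2]>.125)&(W[:,2]<.245)&(W[:,0]>.57)&(W[:,0]<.6)&(W[:,1]>.145)&(W[:,1]<.25)]
print(len(F),F.min(0),F.max(0))
for k in range(4):
    A=np.c_[F[:,1]-.196,F[:,2]-.2,np.ones(len(F))];c=np.linalg.lstsq(A,F[:,0],rcond=None)[0];e=F[:,0]-A@c;F=F[abs(e)<max(.001,1.5*e.std())]
print("face x=",c,len(F),e.std())
f=f.astype(int);m=(f[:,:,0]>150)&(f[:,:,1]<70)&(f[:,:,2]<70)
K=cloud(p,m,s);K=K[K[:,0]<.65];print("catch",len(K),K.min(0),np.median(K,0),K.max(0))
m=(f.max(2)<60)
K=cloud(p,m,s);K=K[(K[:,2]>.115)&(K[:,2]<.13)&(K[:,0]<.64)&(K[:,0]>.58)];print("shoe",len(K),np.percentile(K,[2,50,98],axis=0),cv2.minAreaRect((K[:,:2]*1000).astype(np.float32)))
q=arm.read_camera("scene");P=cloud(q,np.ones((420,560),bool))
F=P[(P[:,2]>.14)&(P[:,2]<.25)&(P[:,0]>.584)&(P[:,0]<.6)&(P[:,1]>.155)&(P[:,1]<.24)]
for k in range(4):
    A=np.c_[F[:,1]-.196,F[:,2]-.2,np.ones(len(F))];c=np.linalg.lstsq(A,F[:,0],rcond=None)[0];e=F[:,0]-A@c;F=F[abs(e)<max(.0015,1.5*e.std())]
print("face scene",c,len(F),e.std())
```

```text
3749 [0.5758 0.1504 0.125 ] [0.6    0.2406 0.2192]
face x= [ 0.0583 -0.0042  0.5934] 3012 0.0002388591051142884
catch 247 [0.5988 0.1855 0.216 ] [0.6006 0.1945 0.2181] [0.6026 0.2044 0.2198]
shoe 1539 [[0.5931 0.1737 0.1193]
 [0.6021 0.1938 0.1222]
 [0.6117 0.2152 0.1238]] ((602.5919799804688, 194.96751403808594), (44.02849578857422, 18.53652000427246), 86.55457305908203)
face scene [ 0.0569 -0.0031  0.5924] 202 0.0006951890020221345
```

Request:
jog_arm --increments '[[[0,0,0.012],[0.3,0.3,0.5],0.5],[[0,0,0],[0.4,0.4,1.2],0.5],[[0,0,0],[0.4,0.4,1.5],0.5],[[0,0,0],[0.4,0.4,1.5],0.5],[[0,0,0],[0.4,0.4,1.5],0.5],[[0,0,0],[0,0.1,1.5],0.5],[[0,0,0],[0,0,1.0],0.5],[[0,0,0],[0,0,0.6],0.5],[[0,0,0],[0,0,0],0.5],[[0,0,0],[0,0,0],0.5]]'

```text
time_s: 9.1
tool_pos: [0.7104, 0.1897, 0.1585]
tcp_rot: [0.0, 0.03, 1.0, -0.0]
ft_force: [-0.6, -0.5, -4.0]
opening: 0.0134
grip_force: 58.7
```

Run:
```python
from h import *
np.set_printoptions(precision=4,suppress=True)
s=arm.get_state();R=rot(s["tcp_rot"]);t=np.array(s["tool_pos"]);print(t,s["ft_force"],s["moment"],s["joints"]);print(R)
g=np.array([.6801,.1908,.1575]);print("to go tool cm",(g-t)@R*100)
p=arm.read_camera("wrist");C=(cloud(p,np.ones((420,560),bool),s)-t)@R
F=C[(C[:,2]>-.078)&(C[:,2]<-.0695)&(C[:,0]>.07)&(C[:,0]<.095)&(abs(C[:,1])<.06)]
print(np.median(F[:,2]),cv2.minAreaRect((F[:,:2]*1000).astype(np.float32)))
p=arm.read_camera("scene");a=cv2.resize(p["frame"][120:240,265:405],(700,600),interpolation=cv2.INTER_CUBIC);save({"frame":a},"s4.png")
```

```text
[0.7104 0.1897 0.1585] [-0.6401 -0.5334 -3.9511] [-0.0231 -0.1068 -0.0315] [ 0.261   0.6099  0.2213  1.1822 -0.0001  0.3202]
[[-0.9983  0.0591  0.    ]
 [ 0.0591  0.9983 -0.0001]
 [-0.     -0.0001 -1.    ]]
to go tool cm [ 3.0351 -0.0743  0.0952]
-0.07246999246202683 ((83.93289184570312, -0.1287689208984375), (87.89742279052734, 6.102717876434326), 89.99327087402344)
```

View pics/s4.png

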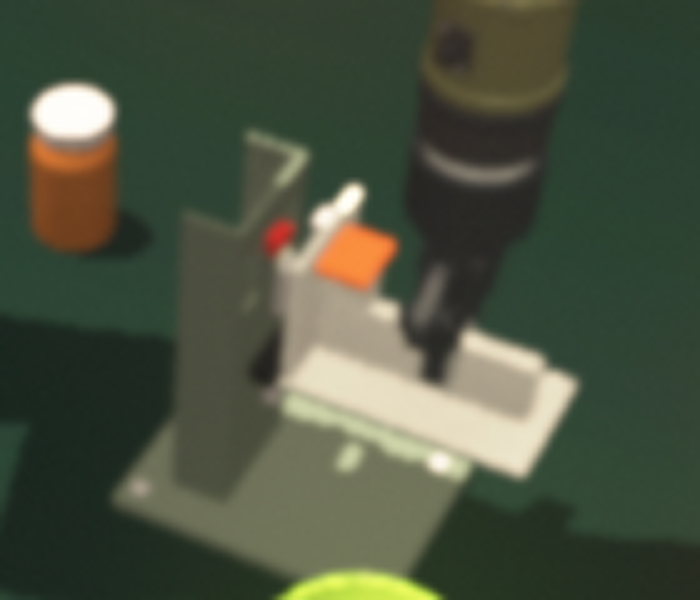

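Bracket (340,300) stands level in front of the face at (280,300), hooks facing the slots. Inserting.

Request:
jog_arm --increments '[[[0,0,0],[0.3,-0.08,0.1],0.5],[[0,0,0],[0.4,0,0],0.5],[[0,0,0],[0.4,0,0],0.5],[[0,0,0],[0.4,0,0],0.5],[[0,0,0],[0.3,0,0],0.5],[[0,0,0],[0.3,0,0],0.5],[[0,0,0],[0,0,0],0.5]]'

```text
time_s: 9.78
tool_pos: [0.6889, 0.1904, 0.1576]
tcp_rot: [0.0, 0.029, 1.0, -0.0]
ft_force: [1.7, 0.0, -3.9]
opening: 0.0129
grip_force: 58.7
```

Request:
jog_arm --increments '[[[0,0,0],[0.2,0,0],0.5],[[0,0,0],[0.2,0,0],0.5],[[0,0,0],[0.2,0,0],0.5],[[0,0,0],[0.2,0,0],0.5],[[0,0,0],[0,0,0],0.5],[[0,0,0],[0,0,0],0.5]]'

```text
time_s: 10.28
tool_pos: [0.6815, 0.1908, 0.1575]
tcp_rot: [0.0, 0.029, 1.0, 0.0]
ft_force: [1.8, 0.1, -3.2]
opening: 0.0131
grip_force: 58.7
```

Request:
jog_arm --increments '[[[0,0,0],[0.1,0,0],0.5],[[0,0,0],[0,0,0.2],0.5],[[0,0,0],[0,0,0.2],0.5],[[0,0,0],[0,0,0.2],0.5],[[0,0,0],[0,0,0.2],0.5],[[0,0,0],[0,0,0],0.5]]'

```text
time_s: 10.78
tool_pos: [0.6801, 0.1908, 0.1485]
tcp_rot: [-0.0, 0.029, 1.0, -0.0]
ft_force: [2.5, 0.4, -3.2]
opening: 0.0132
grip_force: 58.7
```

Request:
jog_arm --increments '[[[0,0,0],[0,0,0.15],0.5],[[0,0,0],[0,0,0.15],0.5],[[0,0,0],[0,0,0.1],0.5],[[0,0,0],[0,0,0.1],0.5],[[0,0,0],[0,0,0],0.5]]'

```text
time_s: 11.2
tool_pos: [0.6804, 0.1909, 0.1445]
tcp_rot: [0.0, 0.029, 1.0, 0.0]
ft_force: [1.5, -1.0, -1.0]
opening: 0.0134
grip_force: 59.2
```

Request:
jog_arm --increments '[[[0,0,0],[0,0,0.07],0.5],[[0,0,0],[0,0,0],2.0],[[0,0,0],[0,0,0],3.5],[[0,0,0],[0,0,0],4],[[0,0,0],[0,0,0],4],[[0,0,0],[0,0,0],4],[[0,0,0],[0,0,-0.5],4],[[0,0,0],[0,0,-2],4],[[0,0,0],[0,0,-4],4],[[0,0,0],[0,0,-4],4],[[0,0,0],[0,0,-2],2],[[0,0,0],[0,0,0],0]]'

```text
time_s: 12.2
tool_pos: [0.6829, 0.1916, 0.276]
tcp_rot: [0.005, 0.029, 1.0, 0.002]
ft_force: [0.3, -0.1, 0.4]
opening: 0.017
grip_force: 0.0
```

Run:
```python
from h import *
np.set_printoptions(precision=4,suppress=True)
s=arm.get_state();R=rot(s["tcp_rot"]);t=np.array(s["tool_pos"]);print(t,s["ft_force"],s["opening"])
p=arm.read_camera("wrist");save(p,"w5.png");f=p["frame"].astype(int)
m=(f[:,:,0]>170)&(f[:,:,1]>60)&(f[:,:,1]<170)&(f[:,:,2]<90)
W=cloud(p,m,s);W=W[(abs(W[:,1]-.19)<.05)&(W[:,2]>.17)];c=np.median(W,0);print("pad",len(W),c,cv2.minAreaRect((W[:,:2]*1000).astype(np.float32)),((c-t)@R*100))
A=np.c_[W[:,0]-c[0],W[:,1]-c[1],np.ones(len(W))];print(np.linalg.lstsq(A,W[:,2],rcond=None)[0])
W=cloud(p,np.ones((420,560),bool),s);F=W[(W[:,2]>.212)&(W[:,2]<.225)&(W[:,0]>.585)&(W[:,0]<.612)&(abs(W[:,1]-.195)<.05)];print("plate top",len(F),np.median(F,0),cv2.minAreaRect((F[:,:2]*1000).astype(np.float32)))
```

```text
[0.6829 0.1916 0.276 ] [ 0.2849 -0.1103  0.3965] 0.017026414278094402
pad 3827 [0.6165 0.1945 0.207 ] ((635.3650512695312, 193.24879455566406), (42.780433654785156, 115.49072265625), 87.25052642822266) [ 6.7177 -0.129   6.83  ]
[-0.2173  0.0189  0.208 ]
plate top 2027 [0.5993 0.1962 0.2177] ((592.8361206054688, 195.44285583496094), (89.38890075683594, 20.32026481628418), 86.73861694335938)
```

View pics/w5.png

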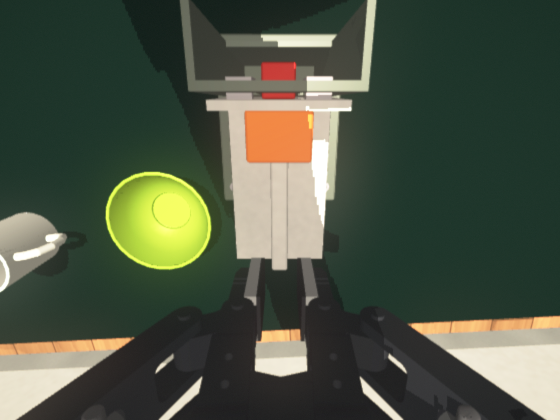

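Bracket hangs on the stand: hooks behind the face at (238,85) and (320,85), pad at (280,135), plate top at z≈0.218. Closing the fingers and moving over the pad.

Request:
jog_arm --increments '[[[0,0,0],[0.5,0,0],0],[[0,0,0],[1.5,0,0],0],[[0,0,0],[2,-0.06,0],0],[[0,0,0],[1.5,0,0],0],[[0,0,0],[0.8,0,0],0],[[0,0,0],[0,0,1.0],0],[[0,0,0],[0,0,1.5],0],[[0,0,0],[0,0,1.2],0],[[0,0,0],[0,0,0.7],0],[[0,0,0],[0,0,0],0],[[0,0,0],[0,0,0],0]]'

```text
time_s: 13.17
tool_pos: [0.6173, 0.1937, 0.2235]
tcp_rot: [-0.001, 0.03, 1.0, -0.0]
ft_force: [0.6, -0.1, 0.8]
opening: -0.0
grip_force: 0.0
```

Request:
jog_arm --increments '[[[0,0,0],[0,0,0.4],0],[[0,0,0],[0,0,0.3],0],[[0,0,0],[0,0,0.2],0],[[0,0,0],[0,0,0.2],0],[[0,0,0],[0,0,0.2],0],[[0,0,0],[0,0,0],0]]'

```text
time_s: 13.67
tool_pos: [0.6176, 0.1942, 0.2126]
tcp_rot: [0.001, 0.029, 1.0, 0.0]
ft_force: [-1.5, 0.2, 3.8]
opening: -0.0001
grip_force: 1.8
```

Request:
jog_arm --increments '[[[0,0,0],[0,0,0.2],0],[[0,0,0],[0,0,0.2],0],[[0,0,0],[0,0,0.2],0],[[0,0,0],[0,0,0.15],0],[[0,0,0],[0,0,0],0],[[0,0,0],[0,0,0],0]]'

```text
time_s: 14.17
tool_pos: [0.6173, 0.1943, 0.2055]
tcp_rot: [0.0, 0.029, 1.0, 0.0]
ft_force: [-2.9, 0.0, 7.2]
opening: -0.0001
grip_force: 3.5
```

Request:
jog_arm --increments '[[[0,0,0],[0,0,0.2],0],[[0,0,0],[0,0,0.2],0],[[0,0,0],[0,0,0.15],0],[[0,0,0],[0,0,0.1],0],[[0,0,0],[0,0,0],0],[[0,0,0],[0,0,0],0]]'

```text
time_s: 14.67
tool_pos: [0.617, 0.1942, 0.1988]
tcp_rot: [0.0, 0.029, 1.0, 0.0]
ft_force: [-4.8, -0.3, 7.2]
opening: 0.0002
grip_force: 3.3
```

Request:
jog_arm --increments '[[[0,0,0],[0,0,0.1],0],[[0,0,0],[0,0,0.1],0],[[0,0,0],[0,0,0],0],[[0,0,0],[0,0,0],0]]'

```text
time_s: 15.0
tool_pos: [0.6169, 0.1942, 0.1974]
tcp_rot: [0.0, 0.029, 1.0, 0.0]
ft_force: [-5.6, -0.8, 10.6]
opening: -0.0002
grip_force: 4.9
```

Request:
jog_arm --increments '[[[0,0,0],[0,0,0.1],0],[[0,0,0],[0,0,0.05],0],[[0,0,0],[0,0,0],0],[[0,0,0],[0,0,0],0]]'

```text
time_s: 15.33
tool_pos: [0.617, 0.1943, 0.1972]
tcp_rot: [0.001, 0.029, 1.0, 0.001]
ft_force: [-8.2, -1.6, 17.7]
opening: 0.0003
grip_force: 8.6
```

Request:
jog_arm --increments '[[[0,0,0],[0,0,-0.3],0],[[0,0,0],[0,0,-0.8],0],[[0,0,0],[0,0,-2],0],[[0,0,0],[0,0,-4],0],[[0,0,0],[-2,0,-3],0],[[0,0,0],[-3,0,0],0],[[0,0,0],[-3,0,0],0],[[0,0,0],[-2,0,0],0],[[0,0,0],[0,0,0],0],[[0,0,0],[0,0,0],0],[[0,0,0],[0,0,0],0]]'

```text
time_s: 16.25
tool_pos: [0.7167, 0.1881, 0.2948]
tcp_rot: [-0.0, 0.029, 1.0, -0.0]
ft_force: [0.2, 0.2, -0.3]
opening: -0.0
grip_force: 0.0
```

Run:
```python
from h import *
np.set_printoptions(precision=4,suppress=True)
s=arm.get_state();print(s["tool_pos"],s["ft_force"],s["opening"])
p=arm.read_camera("wrist")
W=cloud(p,np.ones((420,560),bool),s)
F=W[(W[:,2]>.19)&(W[:,2]<.209)&(W[:,0]>.594)&(W[:,0]<.6005)&(abs(W[:,1]-.195)<.045)];print("plate top",len(F),np.median(F,0))
f=p["frame"].astype(int)
m=(f[:,:,0]>130)&(f[:,:,1]<60)&(f[:,:,2]<60)
K=cloud(p,m,s);K=K[(abs(K[:,1]-.195)<.03)&(K[:,2]>.17)&(K[:,0]<.65)];print("catch",len(K),np.percentile(K,[2,50,98],axis=0) if len(K) else "")
q=arm.read_camera("scene")
a=cv2.resize(p["frame"][60:320,150:410],(400,400));b=cv2.resize(q["frame"][130:230,285:385],(400,400),interpolation=cv2.INTER_CUBIC)
save({"frame":np.hstack([a,b])},"c6.png")
```

```text
[0.7167 0.1881 0.2948] [ 0.1858  0.2417 -0.252 ] -2.003218977266561e-05
plate top 870 [0.5981 0.1782 0.2051]
catch 72 [[0.5937 0.186  0.2163]
 [0.6018 0.1925 0.2178]
 [0.6028 0.203  0.2195]]
```

View pics/c6.png

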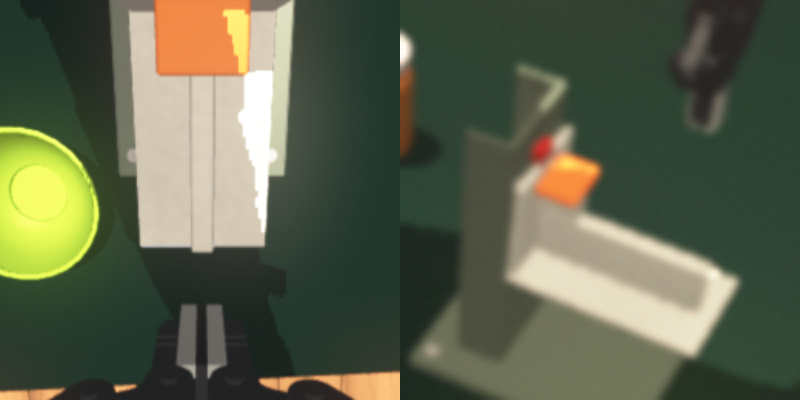

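The pressed bracket sits with its plate top at z = 0.205, the seat height. The red catch (545,148) stands 9 mm out over it, and the gripper is clear of everything.

```bash
python3 -c "
from rig import arm
print(arm.job_done())"
```

```text
the job is handed in; nothing more can be done
None
```

The white bracket is hooked into the stand, pressed to its stop and locked under the red catch; the gripper is clear, the bowl, mug and jar were not touched, and the job was handed in at about 16 s of the 58 s allowed.

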